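Grinder lid held at the half-way pulse mark

ROBOT

A 6-joint arm with a two-finger parallel gripper is mounted at the origin on a cart in front of the work surface, level with it; the furniture and walls round the work are solid. World frame = base frame: x ahead of the robot, y to its left, z up, the work surface at z = 0. Lengths are in m, angles in degrees, forces in N, time in s.
With the tool pointing down it reaches from about 0.375 to 0.9 m from the base axis. Payload 3.1 kg.
Tool frame: the origin (TCP) lies at the very end of the fingers, on their centre line; the grasp point (between the pads) lies 19 mm behind it; z points along the fingers, y is the line along which they close (so a half turn about z gives the same grasp; the last joint's range is limited). The gripper opens to 87 mm and grips with 3 to 60 N. Pads are 19 mm wide; open, the fingers measure 117 mm over their backs; the gripper's body (75 mm by 190 mm) begins 51 mm behind the grasp point.
Start: joints at [64.429, 30.224, 82.088, -0, 67.689, -10.227], TCP at [0.165, 0.603, 0.223] pointing down, gripper open.
Joint ranges: [-176.69, 176.69], [-43.24, 126.21], [12.49, 139.97], [-82, 262], [0, 151.66], [-163.58, 163.58]. Speed limits (degrees/s): [159.86, 159.86, 180, 180, 180, 180].

INTERFACE

Orientations are given as a 3x3 rotation matrix whose columns are the frame's x, y, z axes.
In Python, from rig import bot gives the robot as it stands.
- The arm moves only by the tool move_arm, never from a script. Its argument "increments" is a list of rows, each an object with "xyz": the shift along the tool's x, y, z in mm, a list of three; "roll": the turn about the tool's z in rad; "grip": the opening in per cent of the stroke, from 0 (shut) to 100 (fully open). A call has 1 to 5 rows; each row shifts and turns the commanded pose from where the row before left it, along the tool's axes as they then stand; what a row does not reach is not made up. A row lasts 1/12 s, in which the tool goes at most 41.7 mm and 7.16 degrees, less where a joint would pass 70% of its speed; a pose out of reach is approached as far as the arm can. A call is refused whole if a number of a shift passes 41.7 or a number of a turn 0.125, either way. A call with a gripper value outside its range is refused whole. The fingers move at their own pace and stop on an object; the grip force is fixed at half the most. Time passes only in rows, so rows that do not move let the fingers close. It gives the time, the measured TCP pose, the force, the opening and the grip force at its end, in the units of the state.
- bot.read_state(): the state, without advancing time (a new reading comes with each control period).
- bot.capture(name): name is "scene" or "top"; returns (picture, depth): 384x512x3 uint8, red, green, blue; 384x512 float32, m along the optical axis (not along the pixel's ray), 0 where there is no reading.
- bot.camera_model(name): a dict with "intrinsics" (3x3 intrinsics, pixels), "rvec" (rotation vector, rad) and "tvec" (3), from world to camera coordinates, as OpenCV has them. Camera axes: x right, y down, z forward; pixel columns grow to the right and rows downward; lengths in m; the calibration is good to about 2 mm. A picture is of the moment at which its call begins. camera_model takes no time and is no camera call.
- bot.hand_in(): hands the job in; it is judged then, once.
Trained networks look in the newest picture that a camera, given by its name, has taken for a name from the list of things; names that differ only in an ending like _2 or _b are one class to them, and where a whole thing is asked for, a point or a joint stands for the part that bears it (a point fixed in the world has none). Each returns a list of dicts, best first, with "conf" (0 to 1); they miss things now and then, are a little off and sometimes report something else, mostly with a low value. They report only what shows in the picture. A call takes as long as a camera call. They do not tell look-alikes from the thing itself.
- bot.spot_in(label, camera): "at" ([x, y, z] in m, in the coordinates of the camera as it stood for that picture, good to about 4 mm: the middle of the surface that is visible of it).
- bot.trace(label, camera): "mask" (384x512 bool, what is visible of it).
The state is a dict: "time_s": time; "joint_positions": joint angles; "qvel": joint speeds; "tau": joint torques, N m; "position": TCP position; "tcp_rot": TCP orientation; "force": force on the tool from outside, world axes, zero at the start; "moment": the same for the moment, N m; "opening": opening from 0.0 (shut) to 1.0 (fully open); "grasp_force": force on a finger pad.
Only numpy, scipy, OpenCV 4.12 (cv2) and the standard library are available. Lean on these libraries where they do the work, as an engineer would, in place of code of your own. Each camera call takes 0.05 s, during which the arm holds its last target. There are 200 camera calls.

TASK

Pick up the grinder's lid by its bridge handle, lower it squarely into the two-slot mouth of the grinder until it sits fully home, and twist it clockwise (seen from above) until the handle points at the half-way mark, the middle one of the three on the rim; do not turn it on to the lock click. The ring inside is sprung and would turn the lid back, so finish still gripping the handle, holding the lid still at that mark. Leave the cup, tamper and milk jug where they are.

Things in the scene. Friction and masses are not known exactly. Their poses are not given: they have to be found in the camera images.
- lid: Loose lid, 0.13 to 0.25 kg: black plate 100 mm across (z 13 to 19 mm) on a black plug 68 mm across (z 0 to 13, lower edge bevelled) on which it stands. Origin: centre of the plug's underside, z up. Steel bridge handle on top: straight flat-sided bar along x, 64 long, 12 wide (y), z 40 to 56 mm, on a leg at each end, open beneath. Same when turned half round.
- lid_grip (a point): Middle of the lid's handle bar, on the lid's axis, 48 mm above its origin: grip here, fingers either side of the 12 mm width.
- lid_lug (a point): Tip of the lug at the lid's +x side, 42 mm from the axis, 3 mm above the lid's underside; an equal lug is at -x. Both stick straight out of the plug under the handle's ends, 10 mm wide (y), z 0 to 6 mm of the lid.
- grinder: Countertop grinder, fixed: round housing 124 mm across, black below, steel above, the mouth for the lid on top. Origin: centre of its underside, z up; its x axis is the line of the two slots of the mouth. With the lid home, the plate rests on the flange and the lid's origin is 86 mm above the grinder's. The lid then turns clockwise only, lugs under the flange.
- mouth (a point): Centre of the mouth, top of its flange, 99 mm above the grinder's origin; axes as the grinder's. Flange 5 mm thick, 100 mm across, round hole 73 mm, with slots through it along +x and -x, 16 mm wide at the hole, reaching 45 mm from the axis. The lugs drop in when the lid's x axis lies along the grinder's x (either way round, within 0.07 rad).
- half_mark (a point): Half-way mark: the longest, broadest of three raised black bars on the rim round the flange (z 94 mm), 54.5 mm from the axis, 0.70 rad clockwise from the grinder's +x. The others: open at 0, locked at 1.40 rad. The same three are repeated opposite. From about 1.0 rad two sprung balls resist, then click behind the lugs.
- ring (a joint): Turn of the sprung ring inside the grinder, rad, growing clockwise from above: 0 at rest, 1.29 with the lid locked. The lugs push it once the lid has turned about 0.11 rad clockwise from the middle of the slots; with the lid at the half-way mark it reads 0.59. Its spring turns the lid back with 0.05 N m at 0, 0.12 N m half-way.
- cup: Small steel cup with a handle, 62 x 85 x 50 mm, loose; origin at the centre of its underside. To be left alone.
- tamper: Coffee tamper, steel foot and dark handle, 58 mm across, 98 mm high, loose; origin at the centre of its underside. To be left alone.
- milk_jug: Small steel milk jug, 103 x 69 x 92 mm, loose; origin at the centre of its underside. To be left alone.
Things that resemble listed ones, but are neither listed nor needed, are in the scene too. What is shaped like the lid but blue is not meant.

How it is judged:
By the outcome, as a careful person would: the job done as asked, in the order asked, and still so for the second after the job is handed in, while the arm keeps its last pose, push and grip.
It also fails if it takes over 42 s, if anything falls off the work surface, if the arm or the gripper's body presses on something with over 40 N, if the wrist force passes 120 N, or if a joint passes its speed limit or range.

## Working session

There is one attempt and no reset: what is moved stays moved. The work goes in short steps, Python scripts to look and compute and a tool call to move; the robot and the scene stay as the last step left them, time stands still between calls to the robot, and variables do not carry over. Pictures are saved under pics/ and viewed, at most 10 in all, crops included, and the job is handed in when it is done.

Besides the shell and the picture viewer there is one more tool, called after "Emit:" by a JSON object that holds its "op" and its "data", one argument or row to a line. move_arm: Moves the arm, as the interface text tells. Its arguments: {"type":"object","properties":{"increments":{"type":"array"}},"required":["increments"]}

```bash
mkdir -p pics; cat > h.py <<'E'
import numpy as np, cv2
from rig import bot
def cam(n):
    m=bot.camera_model(n); R=cv2.Rodrigues(np.array(m["rvec"],float))[0]
    return np.array(m["intrinsics"]),R,np.array(m["tvec"],float).ravel()
def c2w(n,p):
    K,R,t=cam(n); return (np.asarray(p)-t)@R
def cloud(n,d):
    K,R,t=cam(n); v,u=np.mgrid[:384,:512]
    P=np.stack([(u-K[0,2])/K[0,0]*d,(v-K[1,2])/K[1,1]*d,d],-1)
    W=(P-t)@R; W[d==0]=np.nan; return W
E
python3 - <<'E'
from h import *
ims=[]
for n in("scene","top"):
    im,d=bot.capture(n); np.savez(n+"0",im=im,d=d); ims.append(im)
    for l in("lid","grinder","cup","tamper","milk_jug"):
        print(n,l,[(np.round(c2w(n,r["at"]),3),round(r["conf"],2)) for r in bot.spot_in(l,n)])
for n,i in zip("st",ims): cv2.imwrite(f"pics/{n}0.png",cv2.resize(i[...,::-1],(800,600)))
s=bot.read_state(); print(s["time_s"],s["tcp_rot"],s["opening"],cam("top"))
E
```

```text
scene lid [(array([0.663, 0.392, 0.02 ]), 0.93), (array([0.554, 0.005, 0.021]), 0.58), (array([0.553, 0.136, 0.016]), 0.57), (array([0.556, 0.274, 0.021]), 0.57), (array([0.413, 0.143, 0.017]), 0.57)]
scene grinder [(array([ 0.49 , -0.24 ,  0.086]), 0.74)]
scene cup [(array([ 0.419, -0.013,  0.026]), 0.66)]
scene tamper [(array([ 0.745, -0.137,  0.021]), 0.59)]
scene milk_jug [(array([0.747, 0.072, 0.051]), 0.97)]
top lid [(array([0.669, 0.399, 0.016]), 0.91), (array([0.556, 0.008, 0.016]), 0.84), (array([0.561, 0.281, 0.02 ]), 0.72), (array([0.564, 0.143, 0.023]), 0.7), (array([0.413, 0.152, 0.017]), 0.66)]
top grinder [(array([ 0.507, -0.225,  0.088]), 0.61)]
top cup [(array([ 0.413, -0.022,  0.003]), 0.97)]
top tamper [(array([ 0.737, -0.121,  0.021]), 0.73)]
top milk_jug [(array([0.754, 0.079, 0.02 ]), 0.97)]
0.6 [[-9.64352985e-01  2.64619199e-01 -6.90723761e-06]
 [ 2.64619198e-01  9.64352985e-01  3.13101328e-05]
 [ 1.49462775e-05  2.83662324e-05 -9.99999999e-01]] 1.0007870640638425 (array([[450.56207336,   0.        , 259.55763278],
       [  0.        , 450.56207336, 195.71635141],
       [  0.        ,   0.        ,   1.        ]]), array([[ 0.01998734, -0.99964788, -0.01745338],
       [-0.99557618, -0.01829688, -0.09215905],
       [ 0.09180726,  0.01921819, -0.99559133]]), array([0.07744905, 0.58852405, 1.2416239 ]))
```

View pics/s0.png

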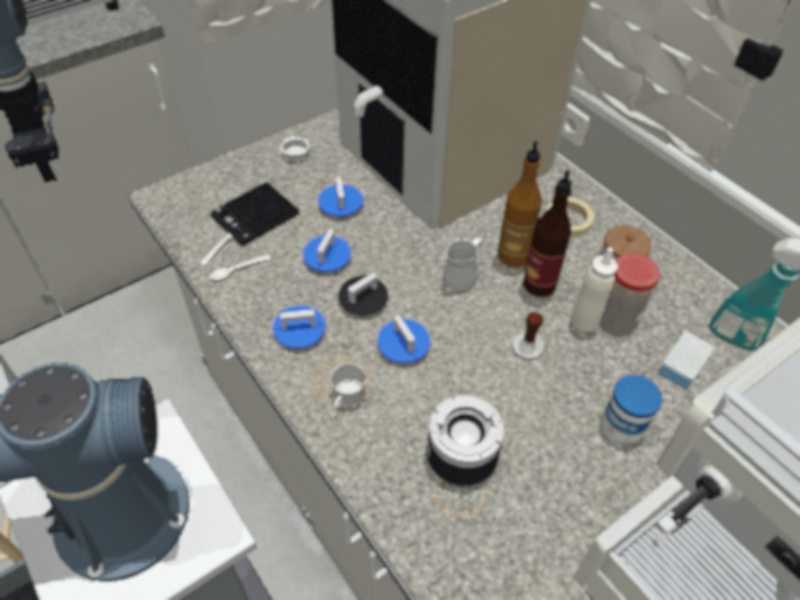

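View pics/t0.png

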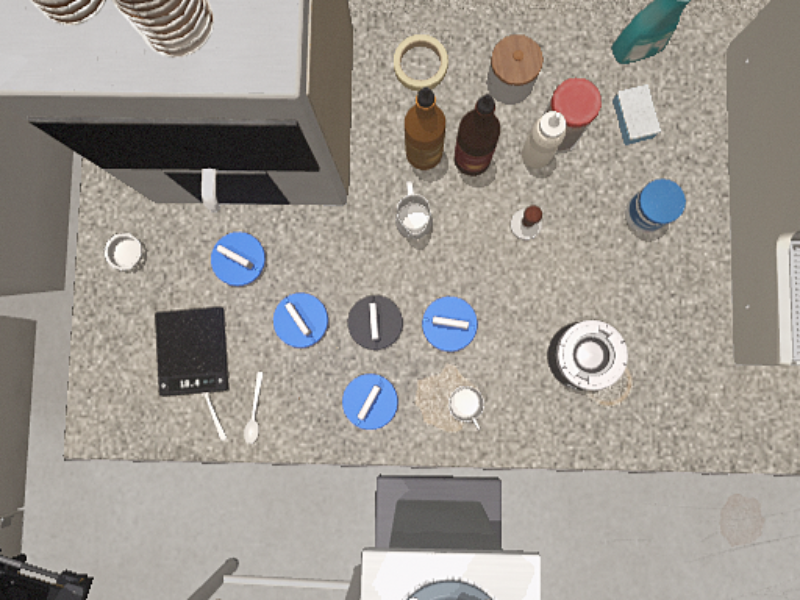

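The black lid is at about (375,322) in the top view, with its bar nearly along world x. The grinder is at about (590,355). Next I'll measure both closely.

```bash
cat >> h.py <<'E'
def rect(n,im,c,z,half=0.08,px=600):
    """orthographic view of plane z: image up=+x, left=+y"""
    K,R,t=cam(n); s=2*half/px
    v,u=np.mgrid[:px,:px]
    W=np.stack([c[0]+half-v*s,c[1]+half-u*s,np.full(u.shape,z)],-1)
    C=W@R.T+t; q=C@K.T; q=q[...,:2]/q[...,2:]
    return cv2.remap(im,q.astype(np.float32),None,cv2.INTER_CUBIC)
E
python3 - <<'E'
from h import *
out=[]
for n in("top","scene"):
    f=np.load(n+"0.npz"); im,d=f["im"],f["d"]; W=cloud(n,d)
    near=lambda c,r:np.hypot(W[...,0]-c[0],W[...,1]-c[1])<r
    m=near((.56,.14),.05)&(W[...,2]>.045)&(W[...,2]<.065)
    P=W[m]; print(n,"bar",len(P),P.mean(0).round(4),np.median(P[:,2]).round(4))
    # bar by brightness on plane z=.056
    r=rect(n,im,(.56,.14),.056,.06); g=r.min(2)
    mm=(g>120).astype(np.uint8); k,lab,st,ce=cv2.connectedComponentsWithStats(mm)
    for j in range(1,k):
        if st[j,4]>3000:
            (cx,cy),wh,a=cv2.minAreaRect(np.argwhere(lab==j)[:,::-1].astype(np.float32))
            s=.12/600; print(" rect",j,round(.56+.06-cy*s,4),round(.14+.06-cx*s,4),np.array(wh)*s,a,st[j,4])
    m=near((.5,-.235),.08)&(W[...,2]>.085)&(W[...,2]<.115)
    P=W[m]; (cx,cy),rad=cv2.minEnclosingCircle(P[:,:2].astype(np.float32)); print(" grinder",len(P),np.percentile(P[:,2],[5,25,50,75,95]).round(4),cx,cy,rad)
    for a,b in((.09,.0965),(.0965,.103)):
        Q=P[(P[:,2]>a)&(P[:,2]<b)]; print("  ",a,len(Q),cv2.minEnclosingCircle(Q[:,:2].astype(np.float32)),Q.mean(0))
    out.append(rect(n,im,(.5,-.235),.099)[...,::-1][::1])
cv2.imwrite("pics/g1.png",cv2.resize(np.hstack(out),(800,400)))
E
```

```text
top bar 104 [0.5582 0.1449 0.0551] 0.0553
 rect 1 0.5601 0.1401 [0.1198 0.1198] 90.0 170834
 rect 2 0.5574 0.145 [0.06580287 0.01354635] 84.52728271484375 19997
 grinder 1012 [0.0868 0.0929 0.0957 0.0983 0.1015] 0.5048317313194275 -0.22936318814754486 0.05951479449868202
   0.09 469 ((0.505096435546875, -0.2289600372314453), 0.05935893952846527) [ 0.50557256 -0.22717064  0.0938461 ]
   0.0965 415 ((0.5045690536499023, -0.22862115502357483), 0.05816161632537842) [ 0.50407702 -0.22958861  0.09891336]
scene bar 102 [0.5567 0.1417 0.0536] 0.0543
 rect 1 0.5601 0.1401 [0.1198 0.1198] 90.0 203063
 grinder 1096 [0.0863 0.0935 0.0962 0.0992 0.1018] 0.5043160319328308 -0.23030854761600494 0.060625504702329636
   0.09 439 ((0.5050178170204163, -0.23080147802829742), 0.06052007898688316) [ 0.49740083 -0.2383025   0.09405973]
   0.0965 509 ((0.5037189722061157, -0.23178303241729736), 0.05821368843317032) [ 0.50356896 -0.23229659  0.09924799]
```

View pics/g1.png

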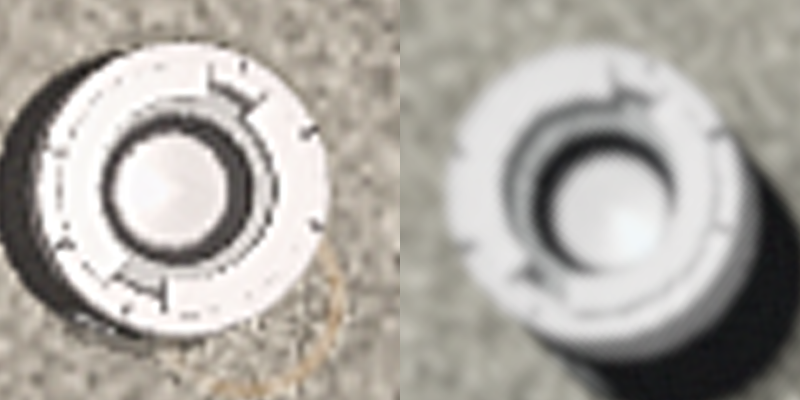

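The lid bar's yaw is about +5.5° with its centre near (0.557, 0.1433). The mouth is near (0.5045, -0.2305) with yaw about -25.5°: in the left panel the slots are at (235,92) and (140,280), and the half marks at (310,130) and (62,243). All three mark pairs agree. Moving to the lid.

Emit:
{"op": "move_arm", "data": {
  "increments": [
    {"xyz": [0,0,0],"roll": -0.1212,"grip": 100},
    {"xyz": [0,0,0],"roll": -0.1212,"grip": 100},
    {"xyz": [0,0,0],"roll": -0.1212,"grip": 100},
    {"xyz": [-23,-33,6],"roll": 0,"grip": 100},
    {"xyz": [-23,-33,6],"roll": 0,"grip": 100}
  ]
}}

```text
time_s: 1.02
position: [0.2171, 0.5424, 0.2108]
tcp_rot: [[-0.995, -0.1, 0.001], [-0.1, 0.995, 0.002], [-0.002, 0.002, -1.0]]
force: [1.2, -0.1, -0.4]
opening: 0.998
grasp_force: 0.0
```

Emit:
{"op": "move_arm", "data": {
  "increments": [
    {"xyz": [-23,-33,6],"roll": 0,"grip": 100},
    {"xyz": [-23,-33,6],"roll": 0,"grip": 100},
    {"xyz": [-23,-33,6],"roll": 0,"grip": 100},
    {"xyz": [-23,-33,6],"roll": 0,"grip": 100},
    {"xyz": [-23,-33,6],"roll": 0,"grip": 100}
  ]
}}

```text
time_s: 1.43
position: [0.3487, 0.3868, 0.1806]
tcp_rot: [[-0.995, -0.096, 0.001], [-0.096, 0.995, 0.001], [-0.001, 0.0, -1.0]]
force: [-0.1, -0.1, -0.4]
opening: 1.0
grasp_force: 0.0
```

Emit:
{"op": "move_arm", "data": {
  "increments": [
    {"xyz": [-23,-33,6],"roll": 0,"grip": 100},
    {"xyz": [-23,-33,6],"roll": 0,"grip": 100},
    {"xyz": [-23,-33,6],"roll": 0,"grip": 100},
    {"xyz": [-23,-33,6],"roll": 0,"grip": 100},
    {"xyz": [-23,-33,6],"roll": 0,"grip": 100}
  ]
}}

```text
time_s: 1.85
position: [0.4792, 0.2333, 0.1506]
tcp_rot: [[-0.995, -0.096, 0.001], [-0.096, 0.995, 0.0], [-0.001, 0.0, -1.0]]
force: [0.0, 0.4, -0.2]
opening: 0.996
grasp_force: 0.0
```

Emit:
{"op": "move_arm", "data": {
  "increments": [
    {"xyz": [-23,-32.5,6],"roll": 0,"grip": 100},
    {"xyz": [-23,-32.5,6],"roll": 0,"grip": 100},
    {"xyz": [-22.8,-32,6],"roll": 0,"grip": 60},
    {"xyz": [0,0,30],"roll": 0,"grip": 60},
    {"xyz": [0,0,30],"roll": 0,"grip": 60}
  ]
}}

```text
time_s: 2.27
position: [0.5602, 0.1426, 0.0733]
tcp_rot: [[-0.996, -0.091, 0.007], [-0.091, 0.996, 0.0], [-0.007, -0.0, -1.0]]
force: [0.0, 0.2, 0.0]
opening: 0.857
grasp_force: 0.0
```

Emit:
{"op": "move_arm", "data": {
  "increments": [
    {"xyz": [0,0,15],"roll": 0,"grip": 50},
    {"xyz": [0,0,0],"roll": 0,"grip": 50}
  ]
}}

```text
time_s: 2.43
position: [0.5533, 0.1442, 0.0541]
tcp_rot: [[-0.995, -0.095, -0.007], [-0.095, 0.996, -0.0], [0.007, 0.0, -1.0]]
force: [-0.8, 0.9, -0.1]
opening: 0.708
grasp_force: 0.0
```

```bash
python3 - <<'E'
from h import *
s=bot.read_state(); print(s["position"],s["opening"])
im,_=bot.capture("scene"); 
K,R,t=cam("scene"); p=K@(R@np.array([.557,.143,.05])+t); u,v=(p[:2]/p[2]).astype(int); print(u,v)
c=im[v-60:v+60,u-80:u+80]; cv2.imwrite("pics/s1.png",cv2.resize(c[...,::-1],(800,600),interpolation=cv2.INTER_CUBIC))
E
```

```text
[0.55326197 0.1441892  0.05414259] 0.7081842328921947
231 181
```

View pics/s1.png

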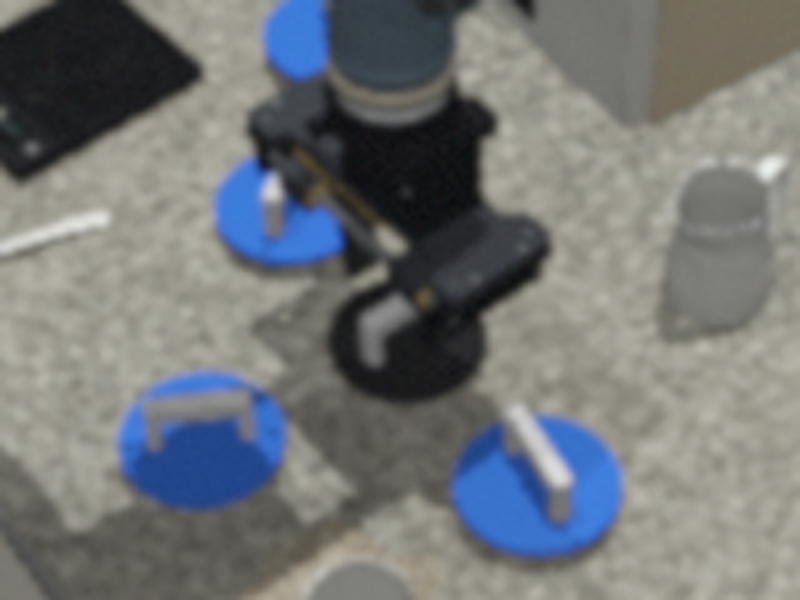

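The open fingers straddle the black lid's bar (near (400,310) in the crop). Going down and closing.

Emit:
{"op": "move_arm", "data": {
  "increments": [
    {"xyz": [0,0,15],"roll": 0,"grip": 50},
    {"xyz": [0,0,10],"roll": 0,"grip": 50},
    {"xyz": [0,0,0],"roll": 0,"grip": 50},
    {"xyz": [0,0,0],"roll": 0,"grip": 50},
    {"xyz": [0,0,0],"roll": 0,"grip": 50}
  ]
}}

```text
time_s: 2.9
position: [0.5563, 0.1452, 0.0335]
tcp_rot: [[-0.995, -0.096, 0.002], [-0.096, 0.995, 0.0], [-0.002, -0.0, -1.0]]
force: [0.1, 0.1, -0.2]
opening: 0.5
grasp_force: 0.0
```

Emit:
{"op": "move_arm", "data": {
  "increments": [
    {"xyz": [-0.7,-1.5,4],"roll": 0,"grip": 40},
    {"xyz": [0,0,0],"roll": 0,"grip": 0},
    {"xyz": [0,0,0],"roll": 0,"grip": 0},
    {"xyz": [0,0,0],"roll": 0,"grip": 0},
    {"xyz": [0,0,0],"roll": 0,"grip": 0}
  ]
}}

```text
time_s: 3.32
position: [0.5567, 0.1435, 0.0287]
tcp_rot: [[-0.995, -0.096, 0.0], [-0.096, 0.995, 0.0], [-0.0, -0.0, -1.0]]
force: [-0.4, 0.1, -0.9]
opening: 0.21
grasp_force: 0.0
```

Emit:
{"op": "move_arm", "data": {
  "increments": [
    {"xyz": [0,0,0],"roll": 0,"grip": 0},
    {"xyz": [0,0,0],"roll": 0,"grip": 0},
    {"xyz": [0,0,0],"roll": 0,"grip": 0},
    {"xyz": [0,0,0],"roll": 0,"grip": 0}
  ]
}}

```text
time_s: 3.65
position: [0.5566, 0.1436, 0.0286]
tcp_rot: [[-0.995, -0.096, 0.0], [-0.096, 0.995, 0.0], [-0.0, 0.0, -1.0]]
force: [-0.5, 0.3, 1.6]
opening: 0.135
grasp_force: 30.0
```

Emit:
{"op": "move_arm", "data": {
  "increments": [
    {"xyz": [0,0,-20],"roll": 0,"grip": 0},
    {"xyz": [0,0,-30],"roll": 0.1,"grip": 0},
    {"xyz": [0,0,-35],"roll": 0.12,"grip": 0},
    {"xyz": [0,0,-35],"roll": 0.12,"grip": 0},
    {"xyz": [0,0,-30],"roll": 0.12,"grip": 0}
  ]
}}

```text
time_s: 4.07
position: [0.5563, 0.1435, 0.1801]
tcp_rot: [[-0.932, 0.362, -0.0], [0.362, 0.932, -0.0], [0.0, -0.0, -1.0]]
force: [0.3, -0.1, -1.9]
opening: 0.135
grasp_force: 30.0
```

Emit:
{"op": "move_arm", "data": {
  "increments": [
    {"xyz": [0,0,0],"roll": 0.08,"grip": 0},
    {"xyz": [-8,-24,0],"roll": 0,"grip": 0},
    {"xyz": [-11,-36,0],"roll": 0,"grip": 0},
    {"xyz": [-11,-36,0],"roll": 0,"grip": 0},
    {"xyz": [-11,-36,0],"roll": 0,"grip": 0}
  ]
}}

```text
time_s: 4.48
position: [0.5358, 0.0058, 0.1782]
tcp_rot: [[-0.904, 0.428, -0.001], [0.428, 0.904, 0.0], [0.001, -0.0, -1.0]]
force: [0.1, -1.1, -2.5]
opening: 0.134
grasp_force: 30.0
```

Emit:
{"op": "move_arm", "data": {
  "increments": [
    {"xyz": [-11,-36,0],"roll": 0,"grip": 0},
    {"xyz": [-11,-36,0],"roll": 0,"grip": 0},
    {"xyz": [-11,-36,0],"roll": 0,"grip": 0},
    {"xyz": [-11,-36,0],"roll": 0,"grip": 0},
    {"xyz": [-11,-36,0],"roll": 0,"grip": 0}
  ]
}}

```text
time_s: 4.9
position: [0.508, -0.1809, 0.1781]
tcp_rot: [[-0.903, 0.43, -0.001], [0.43, 0.903, 0.001], [0.001, 0.0, -1.0]]
force: [0.8, 0.3, -2.1]
opening: 0.131
grasp_force: 30.0
```

Emit:
{"op": "move_arm", "data": {
  "increments": [
    {"xyz": [-11,-32,0],"roll": 0,"grip": 0},
    {"xyz": [-6,-16,0],"roll": 0,"grip": 0},
    {"xyz": [0,0,0],"roll": 0,"grip": 0},
    {"xyz": [0,0,0],"roll": 0,"grip": 0},
    {"xyz": [0,0,0],"roll": 0,"grip": 0}
  ]
}}

```text
time_s: 5.32
position: [0.5031, -0.229, 0.178]
tcp_rot: [[-0.903, 0.43, -0.002], [0.43, 0.903, 0.002], [0.002, 0.001, -1.0]]
force: [-0.5, 0.5, -2.2]
opening: 0.134
grasp_force: 30.0
```

```bash
python3 - <<'E'
from h import *
s=bot.read_state(); print(s["position"],s["force"])
im2=[]
for n in("scene","top"):
    im,d=bot.capture(n); W=cloud(n,d)
    zt=s["position"][2]-.010
    m=(np.hypot(W[...,0]-.503,W[...,1]+.229)<.062)&(abs(W[...,2]-zt)<.006)
    P=W[m]; print(n,len(P),P.mean(0).round(4),cv2.minEnclosingCircle(P[:,:2].astype(np.float32)) if len(P) else 0)
    r=rect(n,im,(.503,-.229),zt,.08); im2.append(r[...,::-1])
cv2.imwrite("pics/l1.png",cv2.resize(np.hstack(im2),(800,400)))
E
```

```text
[ 0.5031065  -0.22898126  0.17797815] [-0.52759541  0.49700062 -2.22119046]
scene 357 [ 0.476  -0.2266  0.1687] ((0.5032668113708496, -0.23024357855319977), 0.04988574981689453)
top 263 [ 0.5068 -0.2016  0.1682] ((0.505593478679657, -0.21142354607582092), 0.046091921627521515)
```

View pics/l1.png

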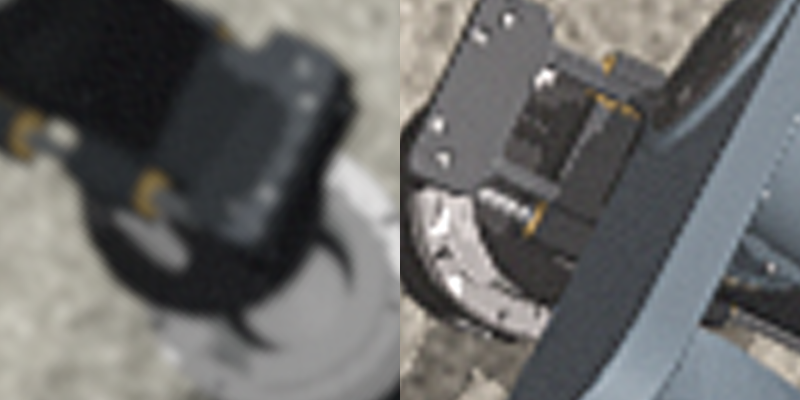

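The lid is level and centred about 1.5 mm from the mouth. Correcting that and lowering.

Emit:
{"op": "move_arm", "data": {
  "increments": [
    {"xyz": [-1.2,-0.8,15],"roll": 0,"grip": 0},
    {"xyz": [0,0,15],"roll": 0,"grip": 0},
    {"xyz": [0,0,13],"roll": 0,"grip": 0},
    {"xyz": [0,0,0],"roll": 0,"grip": 0},
    {"xyz": [0,0,0],"roll": 0,"grip": 0}
  ]
}}

```text
time_s: 5.83
position: [0.5043, -0.2299, 0.1351]
tcp_rot: [[-0.904, 0.428, -0.002], [0.428, 0.904, 0.001], [0.002, 0.0, -1.0]]
force: [0.3, -0.3, -1.1]
opening: 0.13
grasp_force: 30.0
```

Emit:
{"op": "move_arm", "data": {
  "increments": [
    {"xyz": [0,0,3],"roll": 0,"grip": 0},
    {"xyz": [0,0,3],"roll": 0,"grip": 0},
    {"xyz": [0,0,3],"roll": 0,"grip": 0},
    {"xyz": [0,0,0],"roll": 0,"grip": 0}
  ]
}}

```text
time_s: 6.17
position: [0.5045, -0.2312, 0.1264]
tcp_rot: [[-0.903, 0.43, -0.0], [0.43, 0.903, 0.0], [0.0, 0.0, -1.0]]
force: [-1.0, 0.1, -1.8]
opening: 0.132
grasp_force: 30.0
```

Emit:
{"op": "move_arm", "data": {
  "increments": [
    {"xyz": [0,0,2],"roll": 0,"grip": 0},
    {"xyz": [0,0,2],"roll": 0,"grip": 0},
    {"xyz": [0,0,0],"roll": 0,"grip": 0}
  ]
}}

```text
time_s: 6.42
position: [0.5044, -0.2313, 0.1222]
tcp_rot: [[-0.903, 0.43, -0.001], [0.43, 0.903, 0.0], [0.001, 0.0, -1.0]]
force: [0.5, -0.0, -2.7]
opening: 0.134
grasp_force: 30.0
```

Emit:
{"op": "move_arm", "data": {
  "increments": [
    {"xyz": [0,0,2],"roll": 0,"grip": 0},
    {"xyz": [0,0,2],"roll": 0,"grip": 0},
    {"xyz": [0,0,2],"roll": 0,"grip": 0},
    {"xyz": [0,0,0],"roll": 0,"grip": 0}
  ]
}}

```text
time_s: 6.75
position: [0.5044, -0.2312, 0.1161]
tcp_rot: [[-0.903, 0.43, -0.001], [0.43, 0.903, 0.0], [0.001, 0.0, -1.0]]
force: [-0.3, 0.3, -1.1]
opening: 0.133
grasp_force: 30.0
```

Emit:
{"op": "move_arm", "data": {
  "increments": [
    {"xyz": [0,0,1.5],"roll": 0,"grip": 0},
    {"xyz": [0,0,0],"roll": 0,"grip": 0},
    {"xyz": [0,0,0],"roll": 0,"grip": 0}
  ]
}}

```text
time_s: 7.0
position: [0.5046, -0.2313, 0.115]
tcp_rot: [[-0.903, 0.43, -0.0], [0.43, 0.903, 0.0], [0.0, -0.0, -1.0]]
force: [-0.6, -0.2, -2.0]
opening: 0.137
grasp_force: 30.0
```

Emit:
{"op": "move_arm", "data": {
  "increments": [
    {"xyz": [0,0,1],"roll": 0,"grip": 0},
    {"xyz": [0,0,0],"roll": 0,"grip": 0},
    {"xyz": [0,0,0],"roll": 0,"grip": 0}
  ]
}}

```text
time_s: 7.25
position: [0.5047, -0.2314, 0.1146]
tcp_rot: [[-0.903, 0.43, 0.0], [0.43, 0.903, -0.0], [-0.001, -0.0, -1.0]]
force: [-1.5, 0.7, 3.7]
opening: 0.134
grasp_force: 30.0
```

Home: the height is as expected and there is a light contact force. Now the clockwise twist, which is a positive roll.

Emit:
{"op": "move_arm", "data": {
  "increments": [
    {"xyz": [0,0,0],"roll": 0.05,"grip": 0},
    {"xyz": [0,0,0],"roll": 0.06,"grip": 0},
    {"xyz": [0,0,0],"roll": 0.06,"grip": 0},
    {"xyz": [0,0,0],"roll": 0.06,"grip": 0},
    {"xyz": [0,0,0],"roll": 0,"grip": 0}
  ]
}}

```text
time_s: 7.67
position: [0.5053, -0.2309, 0.1146]
tcp_rot: [[-0.781, 0.625, 0.002], [0.625, 0.781, 0.0], [-0.001, 0.001, -1.0]]
force: [1.1, 3.4, 4.4]
opening: 0.136
grasp_force: 30.0
```

Emit:
{"op": "move_arm", "data": {
  "increments": [
    {"xyz": [0,0,0],"roll": 0.06,"grip": 0},
    {"xyz": [0,0,0],"roll": 0.06,"grip": 0},
    {"xyz": [0,0,0],"roll": 0.06,"grip": 0},
    {"xyz": [0,0,0],"roll": 0.06,"grip": 0},
    {"xyz": [0,0,0],"roll": 0.06,"grip": 0}
  ]
}}

```text
time_s: 8.08
position: [0.5058, -0.2307, 0.1146]
tcp_rot: [[-0.561, 0.828, 0.003], [0.828, 0.561, 0.0], [-0.001, 0.002, -1.0]]
force: [2.6, 2.9, 2.4]
opening: 0.137
grasp_force: 30.1
```

Emit:
{"op": "move_arm", "data": {
  "increments": [
    {"xyz": [0,0,0],"roll": 0.06,"grip": 0},
    {"xyz": [0,0,0],"roll": 0.06,"grip": 0},
    {"xyz": [0,0,0],"roll": 0.05,"grip": 0},
    {"xyz": [0,0,0],"roll": 0,"grip": 0},
    {"xyz": [0,0,0],"roll": 0,"grip": 0}
  ]
}}

```text
time_s: 8.5
position: [0.506, -0.2305, 0.1147]
tcp_rot: [[-0.415, 0.91, 0.003], [0.91, 0.415, 0.001], [-0.001, 0.003, -1.0]]
force: [2.2, 5.2, 3.9]
opening: 0.132
grasp_force: 30.0
```

```bash
python3 - <<'E'
from h import *
s=bot.read_state(); print(s["position"],s["force"],s["moment"],np.degrees(np.arctan2(*s["tcp_rot"][[1,0],0])))
o=[]
for n in("scene","top"):
    im,d=bot.capture(n); np.savez(n+"1",im=im,d=d)
    o.append(rect(n,im,(.5045,-.2305),.099,.075)[...,::-1])
cv2.imwrite("pics/e1.png",cv2.resize(np.hstack(o),(800,400)))
E
```

```text
[ 0.50599509 -0.2305333   0.11468653] [2.20936384 5.18281554 3.85946591] [ 0.71570533 -0.45067071  0.2415166 ] 114.52980549299427
```

View pics/e1.png

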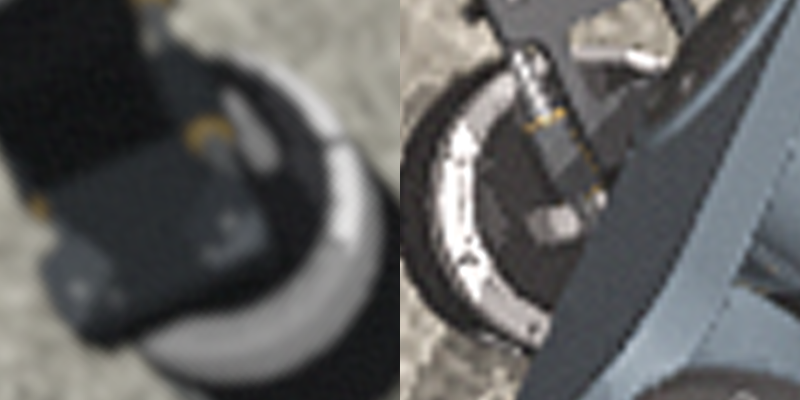

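The half mark opposite shows at (470,258) and the bar end at (555,222) in the right panel, and they look aligned. I'll check this numerically, using the rim marks from the first picture and the visible bar end.

```bash
python3 - <<'E'
from h import *
from scipy.ndimage import map_coordinates
# rim marks, from initial top/scene images
for n,c in(("top",(.505,-.2290)),("scene",(.504,-.2315))):
    im=np.load(n+"0.npz")["im"]; r=rect(n,im,c,.094,.07,1400)[...,::-1].mean(2); s=1e-4
    th=np.radians(np.arange(0,360,.5)); prof=0
    for rad in np.arange(.0525,.0575,.0005):
        x=rad*np.cos(th);y=rad*np.sin(th)
        prof=prof+map_coordinates(r,[(.07-x)/s,(.07-y)/s],order=1)
    prof/=10; base=cv2.blur(np.tile(prof,3)[None],(61,1))[0][720:1440]; dk=np.clip(base-prof,0,None)
    def cen(a,w=6):
        dd=(np.degrees(th)-a+180)%360-180; m=abs(dd)<w; return a+(dk[m]*dd[m]).sum()/dk[m].sum(),dk[m].max()
    print(n,[np.round(cen(a),2) for a in(-25.5,-65.6,-105.7,154.5,114.4,74.3)])
# bar end now
for n in("top","scene"):
    f=np.load(n+"1.npz"); W=cloud(n,f["d"]); im=f["im"]
    a=np.radians(114.5); u=np.array([np.cos(a),np.sin(a)]); q=W[...,:2]-[.506,-.2305]
    l=q@u; t=q@[-u[1],u[0]]
    m=(abs(abs(l)-.022)<.012)&(abs(t)<.013)&(abs(W[...,2]-.142)<.005)
    for sg in(1,-1):
        k=m&(np.sign(l)==sg)
        if k.sum()>4: print(n,sg,k.sum(),"l",l[k].mean(),"t",t[k].mean(),t[k].min(),t[k].max(),np.degrees(np.polyfit(l[k],t[k],1)[0]))
    r=rect(n,im,(.506,-.2305),.142,.04,400)
    g=(r.min(2)>105)&(r.max(2).astype(int)-r.min(2)<40); np.save(n+"g",g)
    kk,lab,st,ce=cv2.connectedComponentsWithStats(g.astype(np.uint8))
    for j in range(1,kk):
        if st[j,4]>300:
            (cx,cy),wh,an=cv2.minAreaRect(np.argwhere(lab==j)[:,::-1].astype(np.float32)); print("  ",n,round(.04-cy*2e-4,4),round(.04-cx*2e-4,4),np.round(np.array(wh)*2e-4,4),an)
E
```

```text
top [array([-26.65,  80.04]), array([-66.31, 107.59]), array([-105.77,   88.65]), array([155.24,  80.76]), array([115.31, 114.59]), array([73.42, 56.26])]
scene [array([-23.  ,  15.62]), array([-63.2 ,  52.57]), array([-104.52,   23.83]), array([152.25,  16.71]), array([111.88,  39.51]), array([72.75, 16.12])]
top 1 18 l 0.025362107162654857 t -0.0005276717859545163 -0.0055568235922264795 0.004839875609606541 11.050475700711234
   top 0.0342 0.0337 [0.0162 0.0084] 62.35402297973633
   top 0.0342 0.0178 [0.0146 0.0058] 68.83873748779297
   top 0.0318 -0.0246 [0.0041 0.0251] 42.91743087768555
   top 0.0319 0.0066 [0.0034 0.0061] 26.56505012512207
   top 0.0249 0.0135 [0.0054 0.003 ] 90.0
   top 0.0173 0.0261 [0.0173 0.0108] 66.9295883178711
   top -0.008 -0.0245 [0.0636 0.0306] 90.0
   top -0.004 0.0119 [0.006  0.0098] 40.815086364746094
   top -0.0105 0.024 [0.0124 0.0133] 84.80557250976562
   top -0.0117 0.0335 [0.01   0.0045] 85.71085357666016
scene -1 8 l -0.03191638963663218 t -6.070910823470846e-06 -0.0037495003867530075 0.0058583754259771345 71.28431994051766
   scene 0.032 -0.0228 [0.016 0.034] 90.0
   scene 0.0052 -0.0337 [0.0264 0.0074] 56.3099365234375
   scene -0.0341 0.0374 [0.0114 0.0052] 90.0
```

Opposite mark pairs put the half-way axis at -65.5° to -65.8°. The handle, gripped flush, is at -65.5°. I'll settle briefly, then hand in.

Emit:
{"op": "move_arm", "data": {
  "increments": [
    {"xyz": [0,0,0],"roll": 0.002,"grip": 0},
    {"xyz": [0,0,0],"roll": 0,"grip": 0},
    {"xyz": [0,0,0],"roll": 0,"grip": 0},
    {"xyz": [0,0,0],"roll": 0,"grip": 0},
    {"xyz": [0,0,0],"roll": 0,"grip": 0}
  ]
}}

```text
time_s: 9.02
position: [0.506, -0.2305, 0.1147]
tcp_rot: [[-0.414, 0.91, 0.003], [0.91, 0.414, 0.001], [-0.001, 0.003, -1.0]]
force: [3.0, 5.1, 3.0]
opening: 0.128
grasp_force: 30.1
```

```bash
python3 - <<'E'
from h import *
s=bot.read_state(); print(s["position"],s["opening"],s["grasp_force"],np.degrees(np.arctan2(*s["tcp_rot"][[1,0],0])),np.abs(s["qvel"]).max())
print(bot.hand_in())
E
```

```text
[ 0.50600141 -0.2305315   0.11470468] 0.1283749076142577 30.055666845291853 114.42562218448903 0.13286919977686779
the job is handed in; nothing more can be done
None
```

The job is handed in at about 9 s: the lid is fully home in the grinder, twisted clockwise to within about 0.3° of the half-way mark by my measurements, and still gripped and held there; the cup, tamper and milk jug were not touched.

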